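# Lock the tube clamp, then press a stopper home by four ratchet clicks and hold

### The arm

A 6-joint arm with a two-finger parallel gripper is mounted at the origin on the work surface. World frame = base frame: x ahead of the robot, y to its left, z up, the work surface at z = 0. Lengths are in m, angles in rad, forces in N, time in s.
With the tool pointing down it reaches from about 0.3 to 0.875 m from the base axis. Payload 4.2 kg.
Tool frame: the origin (TCP) lies midway between the tips of the shut fingers; the grasp point (between the pads) lies 19 mm behind it (manip.grasp_offset is the distance from the TCP to the grasp point, in m); z points along the fingers, y is the line along which they close (so a half turn about z gives the same grasp; the last joint's range is limited). The gripper opens to 85 mm and grips with 20 to 120 N. Pads are 22 mm wide; open, the fingers measure 114 mm over their backs; the gripper's body (76 mm by 85 mm) begins 54 mm behind the grasp point. The pads swing forward as they close: fully open they stand 13 mm farther back than shut.
Start: joints at [1.128, 0.32, 1.565, -0, 1.257, -0.02], TCP at [0.236, 0.524, 0.206] pointing down, gripper open.
Joint ranges: [-3.11, 3.11], [-0.84, 2.01], [0.21, 2.61], [-1.34, 4.49], [0.05, 2.63], [-2.56, 2.56]. Speed limits (rad/s): [2.57, 2.57, 3.14, 3.14, 3.14, 3.14].

### API

Orientations are given as a unit quaternion [x, y, z, w].
In Python, from station import read_state, vision, manip gives the robot as it stands.
- The arm moves only by the tool servo_tool, never from a script. Its arguments are lists of equal length, an entry for each row: "claw": the finger opening in mm, from 0 to 85.4; "xyz": the shift along the tool's x, y, z in mm, a list of three; "roll": the turn about the tool's z in rad. In form: {"claw": [claw, ...], "xyz": [[dx, dy, dz], ...], "roll": [roll, ...]}. A call has 1 to 8 rows; each row is the pose to reach, as a shift and turn from the pose commanded when the call began, along the tool's axes at that moment; what a row does not reach only later rows make up. A row lasts 1/12 s, in which the tool goes at most 41.7 mm and 7.16 degrees, less where a joint would pass 70% of its speed; a pose out of reach is approached as far as the arm can. A call with a gripper value outside its range is refused whole. The fingers move at their own pace and stop on an object; "force" is the grip in N (left out, the last holds). Time passes only in rows, so rows that repeat a pose let the fingers close. It gives the time, the measured TCP pose, the force, the opening and the grip force at its end, in the units of the state.
- read_state(): the state, without advancing time (a new reading comes with each control period).
- vision.grab_frame(name): name is "side" or "top"; returns the picture (400x640x3 uint8, red, green, blue); there is no depth.
- vision.get_calibration(name): a dict with "intrinsics" (3x3 intrinsics, pixels), "xyz" and "attitude" of the camera in the world. Camera axes: x right, y up, looking along -z (the intrinsics and any distortion apply to the point x, -y, -z); pixel columns grow to the right and rows downward; lengths in m; the calibration is good to about 2 mm. A picture is of the moment at which its call begins. get_calibration takes no time and is no camera call.
- manip.sign_off(): hands the job in; it is judged then, once.
The state is a dict: "clock": time; "joint_pos": joint angles; "dq": joint speeds; "joint_torque": joint torques, N m; "position": TCP position; "orientation": TCP orientation; "contact_force": force on the tool from outside, world axes, zero at the start; "torque": the same for the moment, N m; "gripper_width": finger opening in m; "finger_force": force on a finger pad.
Only numpy, scipy, OpenCV 4.12 (cv2) and the standard library are available. Lean on these libraries where they do the work, as an engineer would, in place of code of your own. Each camera call takes 0.05 s, during which the arm holds its last target. There are 200 camera calls.

### The job

Lock the tube in the stopper press by turning the clamp's black torque knob clockwise until it clicks past its detent; only then take the press lever by its black handle and bring it down exactly four ratchet clicks, counted by feel, so that the green stopper is driven home. Finish while still holding the handle a little beyond the fourth click, against the return spring, so that your hand and not the pawl carries the lever; never go over a fifth click. Leave everything else on the bench where it is.

Things in the scene. Friction and masses are not known exactly. Their poses are not given: they have to be found in the camera images.
- press: White C-frame stopper press fixed to the bench. Origin on the bench surface under its ram and tube. +x away from the operator, +y to its left (clamp knob), z up; turned a little about z. Base 205 x 165 x 20 mm plus a 70 mm wide arm out to y +190. Head: x -28 to 115, y -34 to 34, z 169 to 255 mm, 104 mm ratchet wheel on its right (y -37 to -49); highest point z 285 mm.
- lever_pivot (a point): On the lever's pivot axis, which runs along the press's y at press x +27, z 215 mm; this point lies beside the handle's middle (press y -107 mm).
- lever_handle: Black round handle bar, 20 mm diameter, 86 mm long, lying along the press's y; origin at its middle (press y -107 mm), 150 mm from the pivot axis. With the lever up: press x -92, z 306 mm. The flat steel arm joins its inner end at press y -53 to -62. It swings to the operator (-x) and down; the bar revolves freely on its own axis, so a grip from above can stay upright.
- press_lever (a joint): Lever angle, rad. 0 = up at its stop (the start; arm 0.65 rad above level, pointing to press -x), grows as the handle goes down. Ratchet clicks at 0.140, 0.297, 0.454, 0.611, fifth 0.768: the push needed is 5 to 9 N, fades to nothing at a tooth's tip, then jumps back. It cannot return over a click; let go, it springs back to the last click's angle. The return spring takes about 4 N.
- stopper (a joint): How far the green stopper is pushed into its tube, m; 0 at the start, standing proud. The ram comes down 17 mm per rad of lever and meets the stopper at about 0.21 rad; trapped air pushes back with 5 to 20 N at the ram.
- stopper_top (a point): Centre of the top of the green stopper (16 mm diameter, 22 mm tall) on the 13 x 75 mm tube in the black nest under the ram, on the press's z axis; 117 mm above the bench at the start.
- clamp_knob (a joint): Torque knob angle, rad, growing clockwise seen from above; 0 to 1.30 (hard stop), starts between 0 and 0.3. Turns at 0.04 N m to about 0.65, then a spring plunger resists with up to 0.2 N m; the top of the detent is at 0.95; beyond it the knob snaps on towards 1.2 and stays. Locked is beyond 1.1.
- knob_grip (a point): Grip point of the torque knob on its upright axis: press x 0, y +130 mm, 93 mm above the bench. A black bar 46 mm long, 15 mm wide, 36 mm tall (z 71 to 107 mm) on a 46 mm round flange (z 66 to 72 mm). At joint 0 the bar's length lies along the press's x; it turns clockwise with the joint. A white line marks one end. A brass plunger faces it at press y +166 and beyond, below z 66 mm.
- tube_rack: Black tube rack, 134 x 174 x 52 mm, with seven green-capped tubes standing to 121 mm. Loose; leave alone. Origin under its centre.
- stopper_tray: White tray 110 x 150 x 28 mm with spare green stoppers. Loose; leave alone. Origin under its centre.
- bench_timer: Small white bench timer, 55 x 75 x 25 mm. Loose; leave alone. Origin under its centre.
- sharps_bin: Yellow round sharps bin with red lid, 120 mm diameter, 153 mm tall. Loose; leave alone. Origin under its centre.
- spray_bottle: White bottle with blue cap, 60 mm diameter, 140 mm tall. Loose; leave alone. Origin under its centre.
- tip_box: Blue tip box with clear lid, 128 x 88 x 77 mm. Loose; leave alone. Origin under its centre.
- rotor_key: Steel spanner for the centrifuge rotor, 150 mm long, lying flat. Loose; leave alone. Origin under its middle.

How it is judged:
On the way, in this order (a step that is already met when the one before it is completed fails the run):
1. the clamp knob has clicked past its detent, and the lever has not clicked yet (value of joint clamp_knob above 1.1 rad and value of joint press_lever below 0.135 rad), for 0.2 s.
2. the lever, taken by its handle, is past the fourth click (value of joint press_lever between 0.625 and 0.755 rad and contact force between the fingers and lever_handle above 1.5 N), for 0.3 s.
At the end, for the whole second after the job is handed in: Through the last second: clamp knob beyond 1.1 rad; lever standing still (under 0.05 rad/s) between 0.625 and 0.755 rad (past the fourth click at 0.611, off the pawl, before the fifth at 0.768); fingers on the black handle with more than 1.5 N; stopper pushed in more than 6 mm (all of step 2 and value of joint clamp_knob above 1.1 rad and velocity of joint press_lever between -0.05 and 0.05 rad/s and value of joint stopper above 0.006 m); the arm keeps its last pose, push and grip.
It fails at once if the lever made a click before the clamp was locked (value of joint press_lever above 0.16 rad and value of joint clamp_knob below 1.1 rad).
It fails at once if the lever was taken over the fifth click (value of joint press_lever above 0.775 rad).
It fails at once if the rack, tray, timer, bin, bottle, tip box or spanner was pushed more than 30 mm or tipped (distance of any of tube_rack, stopper_tray, bench_timer, sharps_bin, spray_bottle, tip_box, rotor_key from where it was at the start of the episode above 0.03 m or angle between any of tube_rack, stopper_tray, bench_timer, sharps_bin, spray_bottle, tip_box, rotor_key's own z axis and vertical above 0.35 rad).
It also fails if it takes over 64 s, if anything falls off the work surface, if the arm or the gripper's body presses on something with over 40 N, if the wrist force passes 120 N, or if a joint passes its speed limit or range.

## Working session

There is one attempt and no reset: what is moved stays moved. The work goes in short steps, Python scripts to look and compute and a tool call to move; the robot and the scene stay as the last step left them, time stands still between calls to the robot, and variables do not carry over. Pictures are saved under pics/ and viewed, at most 13 in all, crops included, and the job is handed in when it is done.

Besides the shell and the picture viewer there is one more tool, called after ">>>" as a command line: name --pt "numbers of a row" for each row, then --argument value for the rest. servo_tool: Moves the arm, as the interface text tells. Its arguments: {"type":"object","properties":{"claw":{"type":"array"},"xyz":{"type":"array"},"roll":{"type":"array"},"force":{"type":"number"}},"required":["claw","xyz","roll"]}

```bash
mkdir -p pics; cat > h.py <<'E'
import numpy as np, cv2
from scipy.spatial.transform import Rotation as R
from station import read_state, vision, manip
def ray(n,u,v):
    c=vision.get_calibration(n);K=np.array(c["intrinsics"]);
    d=np.linalg.inv(K)@[u,v,1]; return np.array(c["xyz"]), R.from_quat(c["attitude"]).apply([d[0],-d[1],-d[2]])
def onz(n,u,v,z):
    o,d=ray(n,u,v); return o+d*(z-o[2])/d[2]
def proj(n,p):
    c=vision.get_calibration(n);q=R.from_quat(c["attitude"]).inv().apply(np.array(p)-c["xyz"])
    r=np.array(c["intrinsics"])@[q[0],-q[1],-q[2]]; return r[:2]/r[2]
E
python3 - <<'E'
from h import *
for n in("side","top"):
    print(n,vision.get_calibration(n)); cv2.imwrite(f"pics/{n}0.png",vision.grab_frame(n)[:,:,::-1])
print(read_state())
E
```

```text
side {'intrinsics': array([[464.83483221,   0.        , 324.3095736 ],
       [  0.        , 464.83483221, 193.37204463],
       [  0.        ,   0.        ,   1.        ]]), 'xyz': array([-0.32562862, -0.88388439,  1.1242807 ]), 'attitude': array([ 0.40498667, -0.16280876, -0.34827947,  0.82956646])}
top {'intrinsics': array([[397.47625566,   0.        , 322.08499348],
       [  0.        , 397.47625566, 198.76978413],
       [  0.        ,   0.        ,   1.        ]]), 'xyz': array([ 0.41995849, -0.04458308,  1.4611706 ]), 'attitude': array([ 0.01940135, -0.01479797, -0.69855246,  0.71514269])}
{'clock': 0.1, 'joint_pos': array([ 1.12802774e+00,  3.20240606e-01,  1.56560279e+00, -5.78608252e-06,
        1.25741102e+00, -1.99894328e-02]), 'dq': array([ 0.0018564 , -0.00229827, -0.00300644, -0.00106513, -0.00027682,
        0.00116208]), 'joint_torque': array([-8.26881460e-04, -4.16407871e+01, -2.34707987e+01, -1.03143254e-04,
        4.83648386e-03,  4.51757778e-07]), 'position': array([0.23570488, 0.52392936, 0.20534136]), 'orientation': array([ 2.09817803e-01,  9.77740149e-01, -8.09371815e-04, -1.87860019e-04]), 'contact_force': array([ 0.13641786, -0.41540317,  0.80855284]), 'torque': array([-0.03530852, -0.01320388,  0.02514827]), 'finger_force': 0.0, 'gripper_width': 0.08510679728405168}
```

View pics/top0.png

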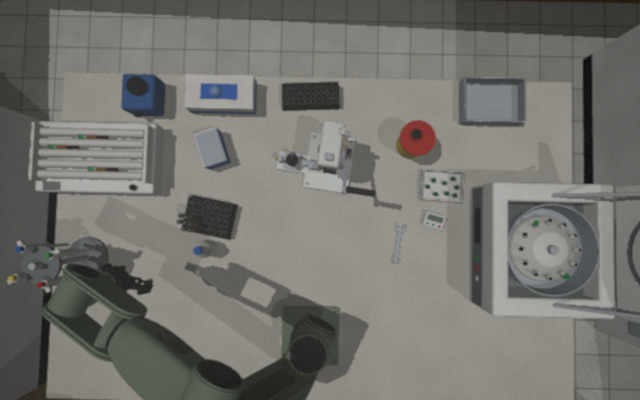

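View pics/side0.png

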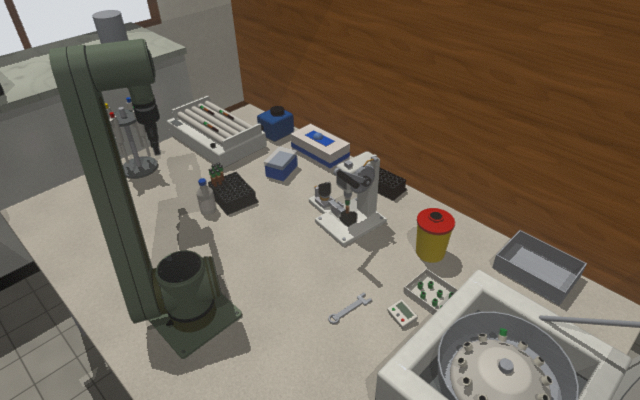

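The top view shows the press at about (330,165), its knob at (290,158) and its handle at (360,190). The bottle, rack, bin and tray stand around it. In the side view the press is at about (350,195). I'll zoom in.

```bash
python3 - <<'E'
import cv2,numpy as np
a=cv2.imread("pics/top0.png")[105:225,260:420]; b=cv2.imread("pics/side0.png")[140:290,295:415]
a=cv2.resize(a,(800,600),interpolation=cv2.INTER_CUBIC)
cv2.imwrite("pics/tc.png",a)
cv2.imwrite("pics/sc.png",cv2.resize(b,(480,600),interpolation=cv2.INTER_CUBIC))
E
```

```text
(no output)
```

View pics/tc.png

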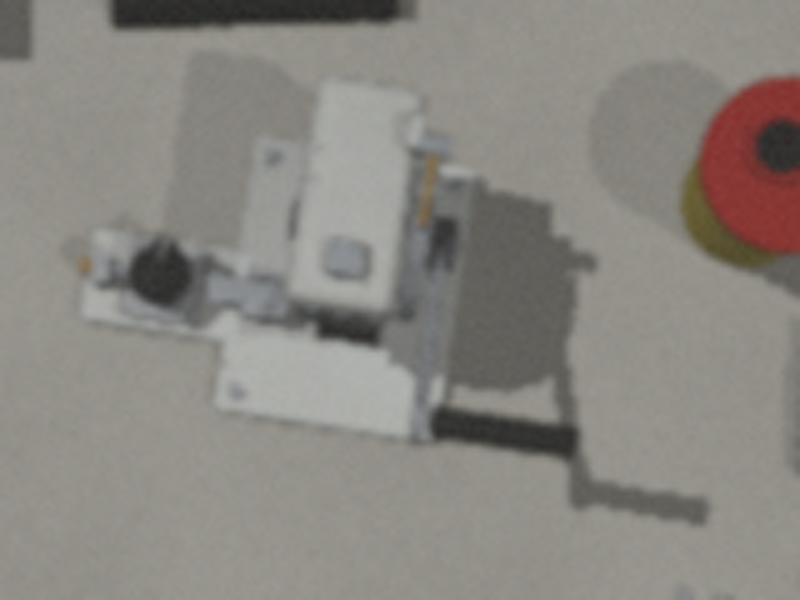

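View pics/sc.png

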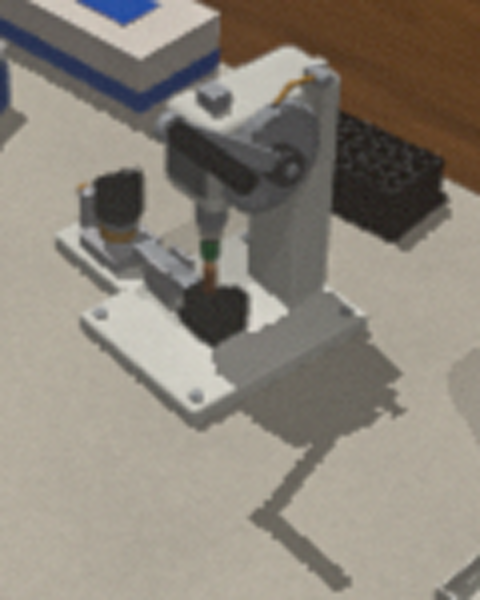

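The top crop shows the handle from about (347,189) to (375,193) in full-image pixels and the knob at about (292,159). The side crop shows the handle from (340,174) to (355,185) and the knob at about (324,189). Next I'll measure these with masks.

```bash
cat > m.py <<'E'
from h import *
from scipy.optimize import least_squares
def dark(im,box,t):
    x0,y0,x1,y1=box; g=im[y0:y1,x0:x1].max(2); m=(g<t).astype(np.uint8)
    n,l,s,c=cv2.connectedComponentsWithStats(m); k=1+np.argmax(s[1:,4]); ys,xs=np.where(l==k)
    return np.c_[xs+x0,ys+y0].astype(float)
T=cv2.imread("pics/top0.png")[:,:,::-1];S=cv2.imread("pics/side0.png")[:,:,::-1]
h=dark(T,(345,180,382,202),70); r=cv2.minAreaRect(h.astype(np.float32)); print("handle top",len(h),h.mean(0),r)
b=cv2.boxPoints(r); b=b[np.argsort(b[:,0])]; e1,e2=b[:2].mean(0),b[2:].mean(0)
P1,P2=onz("top",*e1,.306),onz("top",*e2,.306); d=P1-P2; yaw=np.arctan2(-d[0],d[1]); print("ends",P1,P2,np.linalg.norm(d),"yaw",yaw)
k=dark(T,(280,148,302,168),70); print("knob top",len(k),k.mean(0),np.ptp(k,0),onz("top",*k.mean(0),.1))
hs=dark(S,(336,168,360,192),62);ks=dark(S,(317,180,333,197),62)
print("side",len(hs),hs.mean(0),len(ks),ks.mean(0),np.ptp(ks,0),onz("side",*ks.mean(0),.09))
def tri(a,b):
    o1,d1=ray("top",*a);o2,d2=ray("side",*b);s=np.linalg.lstsq(np.c_[d1,-d2],o2-o1,rcond=None)[0]
    p,q=o1+s[0]*d1,o2+s[1]*d2;return (p+q)/2,np.linalg.norm(p-q)
print("tri handle",tri(h.mean(0),hs.mean(0)),"knob",tri(k.mean(0),ks.mean(0)))
c=np.array([onz("top",u,v,.02)[:2] for u,v in[(303.6,186.4),(342,192.4)]]);dd=c[0]-c[1];print("front edge",c,np.linalg.norm(dd),np.arctan2(-dd[0],dd[1]))
E
python3 m.py
```

```text
handle top 141 [360.65248227 191.07092199] ((360.5613098144531, 191.02972412109375), (27.678585052490234, 5.259792804718018), 7.431407928466797)
ends [ 0.5052441  -0.10780831  0.306     ] [ 0.49665634 -0.18783001  0.306     ] 0.08048118911046671 yaw -0.10690874089487103
knob top 100 [291.7  159.85] [11. 11.] [0.61755826 0.07292641 0.1       ]
side 210 [346.38095238 179.81428571] 130 [324.11538462 189.33076923] [10. 13.] [0.6134839  0.06663129 0.09      ]
tri handle (array([ 0.49924245, -0.14663948,  0.30419225]), np.float64(0.004702154616343294)) knob (array([0.62045431, 0.0742259 , 0.08199655]), np.float64(0.0007598712238222803))
front edge [[ 0.5330648   0.03389474]
 [ 0.51445013 -0.10613776]] 0.14126432304890776 -0.13215628052105446
```

Handle and knob agree on an origin of about (0.603,-0.053) and a yaw of about -0.12. That fits the given sizes to within about 5 mm. The next step is to move above the knob.

```bash
cat > go.py <<'E'
import sys; from h import *
def go(x,y,z,hy=None):
    s=read_state(); r=R.from_quat(s["orientation"]); p=s["position"]
    d=r.inv().apply(np.array([x,y,z])-p)*1000; h=np.arctan2(*r.as_matrix()[[1,0],1])
    print("shift",d.round(1),"heading_y",h.round(3),"roll",None if hy is None else round(h-hy,3),"pos",p.round(4),"q",s["joint_pos"].round(2),"F",s["contact_force"].round(1),"w",s["gripper_width"],s["finger_force"],s["clock"])
if __name__=="__main__": go(*map(float,sys.argv[1:]))
E
python3 go.py .618 .075 .22 1.30
```

```text
shift [-532.8 -252.6  -14.3] heading_y 1.148 roll -0.152 pos [0.2357 0.5239 0.2053] q [ 1.13  0.32  1.57 -0.    1.26 -0.02] F [ 0.1 -0.4  0.8] w 0.08510679728405168 0.0 0.1
```

>>> servo_tool --claw '[45,45,45,45,45,45,45,45]' --pt "-30 -15 -20" --pt "-270 -128 -20" --pt "-270 -128 -20" --pt "-270 -128 -20" --pt "-270 -128 -20" --pt "-270 -128 -20" --pt "-270 -128 -20" --pt "-270 -128 -20" --roll '[0,-0.15,-0.15,-0.15,-0.15,-0.15,-0.15,-0.15]'

```text
clock: 0.77
position: [0.4319, 0.2931, 0.2258]
orientation: [0.138, 0.99, -0.001, 0.0]
contact_force: [-0.4, 0.1, 0.7]
gripper_width: 0.045
finger_force: 0.0
```

```bash
python3 go.py .618 .075 .22 1.30
```

```text
shift [-238.5 -159.2    6.4] heading_y 1.295 roll -0.005 pos [0.4319 0.2931 0.2258] q [ 0.58  0.22  1.65 -0.    1.27 -0.72] F [-0.4  0.1  0.7] w 0.04499636948239008 0.0 0.7667
```

>>> servo_tool --claw '[45,45,45,45,45,45,45,45]' --pt "-238 -159 0" --pt "-238 -159 0" --pt "-238 -159 0" --pt "-238 -159 0" --pt "-238 -159 0" --pt "-238 -159 0" --pt "-238 -159 0" --pt "-238 -159 0" --roll '[0,0,0,0,0,0,0,0]'

```text
clock: 1.43
position: [0.6196, 0.0742, 0.2247]
orientation: [0.139, 0.99, -0.001, 0.001]
contact_force: [0.7, 0.0, -0.4]
gripper_width: 0.0447
finger_force: 0.0
```

```bash
python3 - <<'E'
from h import *; from go import go
go(.618,.075,.076,1.3)
S=vision.grab_frame("side"); T=vision.grab_frame("top")
a=cv2.resize(T[105:225,240:400,::-1],(400,300),interpolation=cv2.INTER_CUBIC);b=cv2.resize(S[110:230,270:430,::-1],(400,300),interpolation=cv2.INTER_CUBIC)
cv2.imwrite("pics/p1.png",np.hstack([a,b]))
E
```

```text
shift [  2.1   0.7 148.7] heading_y 1.292 roll -0.008 pos [0.6196 0.0742 0.2247] q [ 0.1   0.39  1.41 -0.    1.34 -1.19] F [ 0.7  0.  -0.4] w 0.044706889951131305 0.0 1.4333
```

View pics/p1.png

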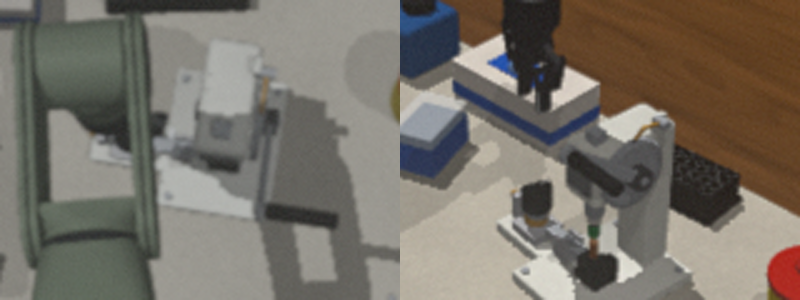

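The open gripper hangs straight above the knob, at about (535,90) in the right panel against the knob at (535,200). Nothing is in the way, so I'll descend.

>>> servo_tool --claw '[45,45,45,45,45,45,45,45]' --pt "1 1 30" --pt "1 1 60" --pt "1 1 90" --pt "1 1 105" --pt "1 1 120" --pt "1 1 135" --pt "1 1 147" --pt "1 1 147" --roll '[0,0,0,0,0,0,0,0]'

```text
clock: 2.2
position: [0.6122, 0.0821, 0.0765]
orientation: [0.135, 0.991, -0.001, -0.003]
contact_force: [-0.4, -0.3, 0.3]
gripper_width: 0.0448
finger_force: 0.0
```

>>> servo_tool --claw '[15,10,8,6,6,6,6,6]' --pt "0 0 0" --pt "0 0 0" --pt "0 0 0" --pt "0 0 0" --pt "0 0 0" --pt "0 0 0" --pt "0 0 0" --pt "0 0 0" --roll '[0,0,0,0,0,0,0,0]' --force 40

```text
clock: 2.87
position: [0.6155, 0.081, 0.0804]
orientation: [0.136, 0.991, 0.0, 0.0]
contact_force: [-1.6, 0.1, 6.1]
gripper_width: 0.012
finger_force: 39.0
```

```bash
python3 - <<'E'
from h import *; from go import go
go(.618,.075,.076,1.3); print(read_state()["torque"])
S=vision.grab_frame("side"); 
cv2.imwrite("pics/p2.png",cv2.resize(S[110:230,270:430,::-1],(640,480),interpolation=cv2.INTER_CUBIC))
E
```

```text
shift [-4.  -5.1  4.4] heading_y 1.298 roll -0.002 pos [0.6155 0.081  0.0804] q [ 0.11  0.49  1.63  0.    1.02 -1.19] F [-1.6  0.1  6.1] w 0.011954165024598683 38.98214747663587 2.8667
[ 0.01268231  0.41734329 -0.0630615 ]
```

View pics/p2.png

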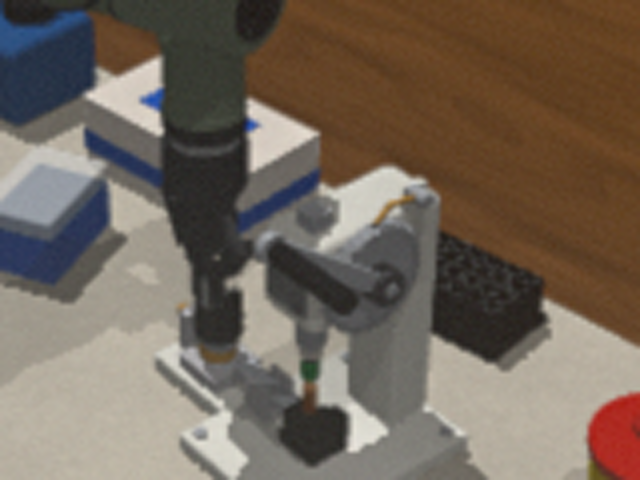

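The fingers enclose the knob at about (215,310). I'll firm up the grip, recentre slightly, and turn clockwise (positive roll).

>>> servo_tool --claw '[4,4,4,4,4,4,4,4]' --pt "0 3 0" --pt "0 3 0" --pt "0 3 0" --pt "0 3 0" --pt "0 3 0" --pt "0 3 0" --pt "0 3 0" --pt "0 3 0" --roll '[0,0.05,0.13,0.21,0.29,0.37,0.45,0.45]' --force 80

```text
clock: 3.58
position: [0.6179, 0.085, 0.0806]
orientation: [0.354, 0.935, 0.002, 0.002]
contact_force: [-0.1, 3.9, 5.3]
gripper_width: 0.0095
finger_force: 78.1
```

```bash
python3 -c "
from go import *
go(.619,.079,.08,0.2);print(read_state()['torque'])"
```

```text
shift [-4.8 -3.8  0.6] heading_y 0.846 roll 0.646 pos [0.6179 0.085  0.0806] q [ 0.12  0.49  1.63  0.    1.02 -0.73] F [-0.1  3.9  5.3] w 0.009502456010858893 78.10877558040374 3.5833
[ 0.6198908  -0.2071507   0.00948669]
```

>>> servo_tool --claw '[4,4,4,4,4,4,4,4]' --pt "0 0 0" --pt "0 0 0" --pt "0 0 0" --pt "0 0 0" --pt "0 0 0" --pt "0 0 0" --pt "0 0 0" --pt "0 0 0" --roll '[0.07,0.14,0.21,0.28,0.35,0.42,0.49,0.56]'

```text
clock: 4.25
position: [0.6226, 0.0876, 0.0807]
orientation: [0.599, 0.801, 0.007, 0.004]
contact_force: [12.4, 11.3, -2.9]
gripper_width: 0.0093
finger_force: 78.2
```

```bash
python3 -c "
from go import *
go(.619,.079,.08,0.2);print(read_state()['torque'])"
```

```text
shift [-7.2 -5.9  0.6] heading_y 0.286 roll 0.086 pos [0.6226 0.0876 0.0807] q [ 0.12  0.49  1.62  0.01  1.01 -0.17] F [12.4 11.3 -2.9] w 0.009286520087086133 78.19358445267426 4.25
[ 1.88966713 -2.05196507  0.20624983]
```

>>> servo_tool --claw '[4,4,4,4,4]' --pt "1 2 0" --pt "2 4 0" --pt "2 4 0" --pt "2 4 0" --pt "2 4 0" --roll '[0.03,0.06,0.09,0.11,0.11]'

```text
clock: 4.67
position: [0.624, 0.0881, 0.0807]
orientation: [0.641, 0.768, 0.004, 0.003]
contact_force: [6.8, 4.5, 1.2]
gripper_width: 0.0095
finger_force: 80.3
```

```bash
python3 - <<'E'
from go import *
go(.619,.079,.08,0.2);print(read_state()['torque'])
S=vision.grab_frame("side");T=vision.grab_frame("top")
a=cv2.resize(T[105:205,240:340,::-1],(400,400),interpolation=cv2.INTER_CUBIC);b=cv2.resize(S[150:220,290:360,::-1],(400,400),interpolation=cv2.INTER_CUBIC)
cv2.imwrite("pics/p3.png",np.hstack([a,b]))
E
```

```text
shift [-8.1 -6.6  0.6] heading_y 0.18 roll -0.02 pos [0.624  0.0881 0.0807] q [ 0.12  0.5   1.62  0.    1.02 -0.06] F [6.8 4.5 1.2] w 0.009526389902052387 80.25588808581233 4.6667
[ 0.62728613 -1.12625109  0.04554871]
```

View pics/p3.png

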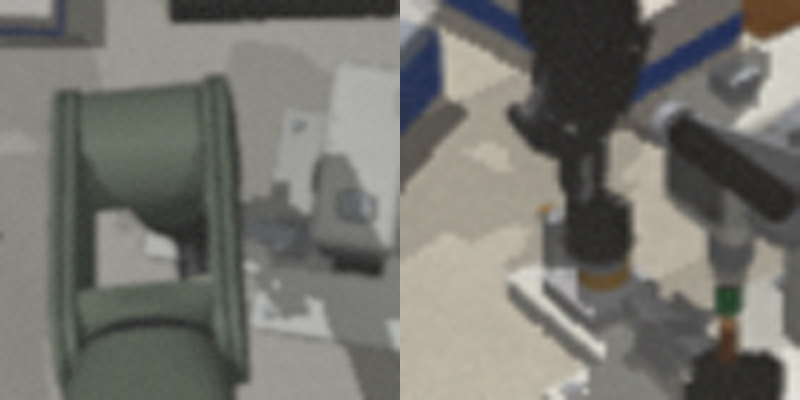

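The fingers are still on the knob in the right panel at about (600,220). The torque fell from 0.21 to 0.05 N m, so the knob looks past the detent. I'll turn a little further to feel the stop.

>>> servo_tool --claw '[4,4,4,4]' --pt "0 1 0" --pt "0 2 0" --pt "0 2 0" --pt "0 2 0" --roll '[0.04,0.08,0.1,0.1]'

```text
clock: 5.1
position: [0.6242, 0.0882, 0.0806]
orientation: [0.678, 0.735, 0.003, 0.002]
contact_force: [4.2, 3.3, 5.0]
gripper_width: 0.0093
finger_force: 80.7
```

```bash
python3 -c "
from go import *
go(.619,.079,.08,0.2);print(read_state()['torque'])"
```

```text
shift [-8.7 -5.9  0.6] heading_y 0.081 roll -0.119 pos [0.6242 0.0882 0.0806] q [0.12 0.5  1.61 0.   1.02 0.04] F [4.2 3.3 5. ] w 0.009251417869851564 80.68716611713171 5.1
[ 0.57607047 -0.72003495  0.64150869]
```

The hard stop is felt (0.64 N m at about 1.3 rad), so the clamp is locked. I'll relax the turn, release, and rise.

>>> servo_tool --claw '[4,4,40,40,40,40,40,40]' --pt "0 0 0" --pt "0 0 0" --pt "0 0 0" --pt "0 0 0" --pt "0 0 0" --pt "0 0 0" --pt "0 0 -20" --pt "0 0 -50" --roll '[-0.05,-0.08,-0.08,-0.08,-0.08,-0.08,-0.08,-0.08]'

```text
clock: 5.77
position: [0.6184, 0.0865, 0.1259]
orientation: [0.649, 0.761, -0.004, -0.003]
contact_force: [-0.1, 0.3, -0.3]
gripper_width: 0.0398
finger_force: 0.0
```

>>> servo_tool --claw '[40,40,40,40,40,40,40,40]' --pt "0 0 -40" --pt "0 0 -80" --pt "0 0 -120" --pt "0 0 -160" --pt "0 0 -200" --pt "0 0 -240" --pt "0 0 -270" --pt "0 0 -270" --roll '[0,0,0,0,0,0,0,0]'

```text
clock: 6.43
position: [0.6227, 0.087, 0.4065]
orientation: [0.649, 0.761, 0.005, 0.004]
contact_force: [-0.5, -1.1, -0.0]
gripper_width: 0.0397
finger_force: 0.0
```

```bash
python3 - <<'E'
from go import *
go(.503,-.146,.40,-0.125)
S=vision.grab_frame("side");T=vision.grab_frame("top")
cv2.imwrite("pics/T1.png",T[:,:,::-1]);cv2.imwrite("pics/S1.png",S[:,:,::-1])
a=cv2.resize(T[105:205,260:393,::-1],(400,300),interpolation=cv2.INTER_CUBIC);b=cv2.resize(S[150:225,290:390,::-1],(400,300),interpolation=cv2.INTER_CUBIC)
cv2.imwrite("pics/p4.png",np.hstack([a,b]))
E
```

```text
shift [-211.3 -154.9    4.7] heading_y 0.158 roll 0.283 pos [0.6227 0.087  0.4065] q [ 0.12  0.36  1.01 -0.    1.75 -0.04] F [-0.5 -1.1 -0. ] w 0.03974734400317173 0.0 6.4333
```

View pics/p4.png

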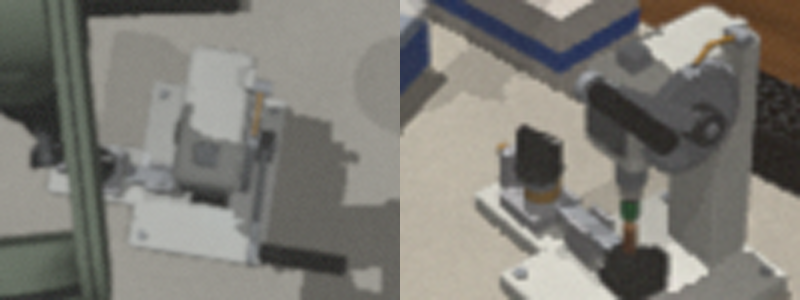

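The knob bar has visibly turned to across the press, right panel (540,150). The handle is unmoved. I'll go above the handle at about (0.501,-0.151).

```bash
python3 go.py .501 -.151 .40 -0.125
```

```text
shift [-216.  -156.3   -0.3] heading_y 0.158 roll 0.283 pos [0.6214 0.0869 0.3999] q [ 0.12  0.37  1.02 -0.    1.75 -0.04] F [-0.7 -0.5 -0.2] w 0.039896036170976694 0.0 6.5333
```

>>> servo_tool --claw '[60,60,60,60,60,60,60,60]' --pt "-60 -43 0" --pt "-108 -78 0" --pt "-150 -108 0" --pt "-190 -137 0" --pt "-216 -156 0" --pt "-216 -156 0" --pt "-216 -156 0" --pt "-216 -156 0" --roll '[0.1,0.2,0.28,0.28,0.28,0.28,0.28,0.28]'

```text
clock: 7.2
position: [0.4986, -0.1537, 0.3971]
orientation: [0.751, 0.661, -0.002, -0.002]
contact_force: [0.6, 0.8, -0.2]
gripper_width: 0.0598
finger_force: 0.0
```

```bash
python3 - <<'E'
from go import *
T=vision.grab_frame("top"); S=vision.grab_frame("side")
go(.501,-.151,.287,-0.125)
a=cv2.resize(T[105:225,280:440,::-1],(400,300),interpolation=cv2.INTER_CUBIC);b=cv2.resize(S[110:230,270:430,::-1],(400,300),interpolation=cv2.INTER_CUBIC)
cv2.imwrite("pics/p5.png",np.hstack([a,b]))
E
```

```text
shift [ -0.3   0.8 110.4] heading_y -0.124 roll 0.001 pos [ 0.5006 -0.1508  0.3974] q [-0.32  0.18  1.29  0.    1.68 -0.19] F [-0.5  0.3 -0.2] w 0.059870151093273045 0.0 7.3
```

View pics/p5.png

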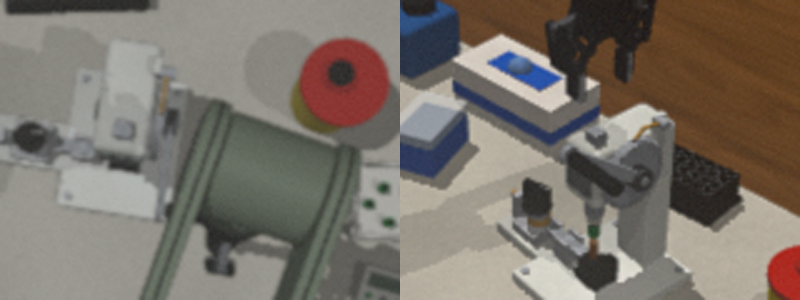

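The fingers straddle the handle, seen in the right panel at about (600,70) above the handle at (610,170). I'll descend and close.

>>> servo_tool --claw '[60,60,60,60,60,60,60,60]' --pt "0 1 30" --pt "0 1 55" --pt "0 1 75" --pt "0 1 90" --pt "0 1 100" --pt "0 1 110" --pt "0 1 110" --pt "0 1 110" --roll '[0,0,0,0,0,0,0,0]'

```text
clock: 7.97
position: [0.5026, -0.1503, 0.289]
orientation: [0.749, 0.663, -0.0, -0.0]
contact_force: [0.8, -0.6, 0.2]
gripper_width: 0.0601
finger_force: 0.0
```

>>> servo_tool --claw '[40,30,22,16,14,12,12,12]' --pt "0 0 0" --pt "0 0 0" --pt "0 0 0" --pt "0 0 0" --pt "0 0 0" --pt "0 0 0" --pt "0 0 0" --pt "0 0 0" --roll '[0,0,0,0,0,0,0,0]' --force 30

```text
clock: 8.63
position: [0.5023, -0.1508, 0.2891]
orientation: [0.749, 0.663, 0.0, 0.0]
contact_force: [0.3, 0.3, -0.6]
gripper_width: 0.012
finger_force: 0.0
```

```bash
python3 - <<'E'
from go import *
go(.501,-.151,.287,-0.125)
S=vision.grab_frame("side")
cv2.imwrite("pics/p6.png",cv2.resize(S[120:220,290:410,::-1],(720,600),interpolation=cv2.INTER_CUBIC))
E
```

```text
shift [-0.3 -1.2  2.1] heading_y -0.122 roll 0.003 pos [ 0.5023 -0.1508  0.2891] q [-0.31  0.2   1.53  0.    1.42 -0.19] F [ 0.3  0.3 -0.6] w 0.011965546661353998 0.001510333277110476 8.6333
```

View pics/p6.png

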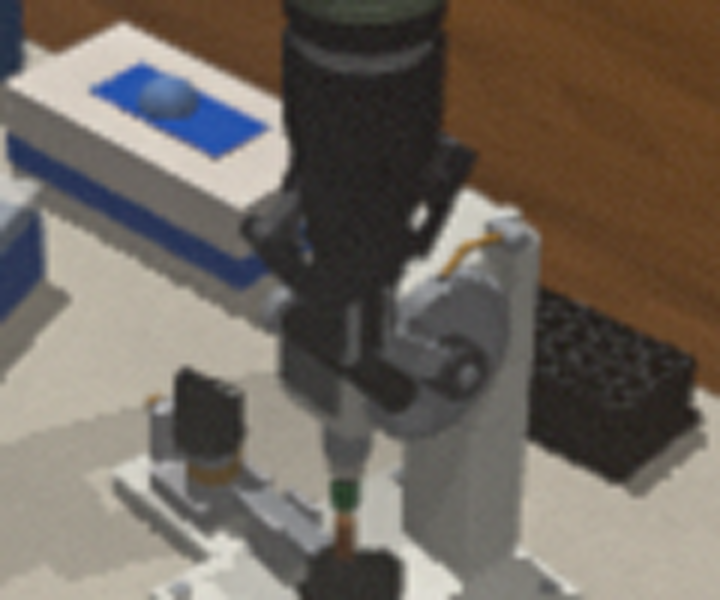

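The picture shows the fingers shut in front of the handle, which hasn't moved, and there is no grip force. Before going on I'll check the geometry by projection.

```bash
python3 - <<'E'
from m import *
print("proj handle ends side",proj("side",P1),proj("side",P2)," top-mask ends",e1,e2)
s=read_state();p=s["position"];print("tcp",p,"side",proj("side",p),"top",proj("top",p),"20mm above",proj("side",p+[0,0,.02]))
for e in [(337.5,171.3),(358.5,186)]:
    print("ray at z.306",onz("side",*e,.306))
S=vision.grab_frame("side");cv2.imwrite("pics/S2.png",S[:,:,::-1])
a=S.astype(int);b=cv2.imread("pics/S0.png") if 0 else cv2.imread("pics/side0.png")[:,:,::-1].astype(int)
g=a.max(2)
for v in range(160,192,2): print(v,g[v,332:366:2], b.max(2)[v,332:366:2])
E
```

```text
handle top 141 [360.65248227 191.07092199] ((360.5613098144531, 191.02972412109375), (27.678585052490234, 5.259792804718018), 7.431407928466797)
ends [ 0.5052441  -0.10780831  0.306     ] [ 0.49665634 -0.18783001  0.306     ] 0.08048118911046671 yaw -0.10690874089487103
knob top 100 [291.7  159.85] [11. 11.] [0.61755826 0.07292641 0.1       ]
side 210 [346.38095238 179.81428571] 130 [324.11538462 189.33076923] [10. 13.] [0.6134839  0.06663129 0.09      ]
tri handle (array([ 0.49924245, -0.14663948,  0.30419225]), np.float64(0.004702154616343294)) knob (array([0.62045431, 0.0742259 , 0.08199655]), np.float64(0.0007598712238222803))
front edge [[ 0.5330648   0.03389474]
 [ 0.51445013 -0.10613776]] 0.14126432304890776 -0.13215628052105446
proj handle ends side [339.02015832 173.05072441] [357.03991673 185.46216517]  top-mask ends [346.83826 189.23976] [374.28436 192.81969]
tcp [ 0.50227914 -0.15085706  0.2891107 ] side [348.81317858 183.93783495] top [361.0741773  190.99205048] 20mm above [348.95320646 178.52794561]
ray at z.306 [ 0.50864542 -0.09827509  0.306     ]
ray at z.306 [ 0.497
[... 1634 characters left out ...]
8  59  63  59  55  43  46  44  42  43  67  77  81  50] [172 173 110  59  60  61  63  53  40  45  45  49  46  65  78  75  49]
184 [156 158 134  76  61  62  62  77  94  44  44  42  44  44  74  57  51] [170 169 140  73  62  60  60  75  89  45  47  45  44  43  70  50  50]
186 [159 159 157 117  93  66  61  77 103  90  53  47  42  48  76  77  59] [172 173 172 122  89  63  58  73  95  86  52  45  43  49  75  74  61]
188 [158 154 158 158 137  97  66  79 101  91  76  59  54  85  83  77  80] [169 166 169 173 145  94  65  72  96  83  73  59  52  79  80  76  74]
190 [160 158 156 157 158 153  98 100 102  95  80  71  84  84  83  74  75] [171 168 168 171 173 165  95  98 107 102  76  74  78  83  83  70  71]
```

>>> servo_tool --claw '[8,4,0,0,0,0]' --pt "0 0 0" --pt "0 0 0" --pt "0 0 0" --pt "0 0 0" --pt "0 0 0" --pt "0 0 0" --roll '[0,0,0,0,0,0]' --force 30

```text
clock: 9.23
position: [0.5025, -0.151, 0.2903]
orientation: [0.749, 0.663, 0.001, 0.001]
contact_force: [-1.2, -1.0, 5.3]
gripper_width: -0.0001
finger_force: 2.7
```

```bash
python3 - <<'E'
from go import *
go(.501,-.151,.287,-0.125)
S=vision.grab_frame("side");g=S.max(2)
for v in range(160,192,2): print(v,g[v,332:366:2])
E
```

```text
shift [-0.2 -1.5  3.3] heading_y -0.122 roll 0.003 pos [ 0.5025 -0.151   0.2903] q [-0.31  0.2   1.52  0.    1.42 -0.19] F [-1.2 -1.   5.3] w -0.00014401054591740845 2.697140034288168 9.2333
160 [ 66  52  48  44  61  80  41  40  39  40  42  45  40  42  65 202 206]
162 [ 94  64  40  46  48 115  43  40  39  45  46  39  45  45 140 205 201]
164 [ 87  90  67  43  43  41  44  45  43  42  39  41 131 179 206 204 165]
166 [ 90 105 121 117  48  44  42  44  43  41  41  54 182 208 196 132  96]
168 [109 107 135 130 129  88  44  44  42  45  69 116 207 177 152 146 126]
170 [109 115 112  70  69 130  87  39  43  77  61 100 147 126 136  90  78]
172 [104 100  71  46  48  50  54  46  43  76  58  66 111 107  89  83  82]
174 [130  87  66  43  46  49  44  47  49  77  63  75 111  75  75  84  84]
176 [186 184 118  50  45  46  44  45  50  76  63  78  83  95  90  86  56]
178 [181 180 117  60  50  44  42  42  60  76  63  79  79  75  85  91  91]
180 [179 184 117  59  60  59  40  42  44  43  43  49  75  84  86  86  63]
182 [158 159 103  57  61  62  55  52  43  44  45  42  45  68  78  79  51]
184 [156 154 133  75  62  61  59  78  84  49  42  41  42  42  70  51  49]
186 [157 160 156 121  93  62  58  77 103  91  47  39  43  49  78  78  60]
188 [158 154 155 157 137  97  67  77 104  90  73  60  55  86  88  80  79]
190 [157 156 155 156 155 152  97  97 101  97  82  78  85  87  83  75  74]
```

Fully shut, the tips press down on top of the bar (+5 N, tips ending at about row 179). The tips are therefore roughly 20–25 mm higher than needed. I'll open, go deeper, and close again.

>>> servo_tool --claw '[20,40,55,55,55,55,55,55]' --pt "0 0 -6" --pt "0 0 -6" --pt "0 0 -6" --pt "0 0 -6" --pt "0 0 5" --pt "0 0 15" --pt "0 0 25" --pt "0 0 25" --roll '[0,0,0,0,0,0,0,0]'

```text
clock: 9.95
position: [0.5009, -0.1503, 0.2613]
orientation: [0.749, 0.663, -0.001, -0.002]
contact_force: [-0.4, -0.4, -0.0]
gripper_width: 0.0551
finger_force: 0.0
```

>>> servo_tool --claw '[40,30,24,18,14,12,12,12]' --pt "0 0 0" --pt "0 0 0" --pt "0 0 0" --pt "0 0 0" --pt "0 0 0" --pt "0 0 0" --pt "0 0 0" --pt "0 0 0" --roll '[0,0,0,0,0,0,0,0]' --force 30

```text
clock: 10.62
position: [0.5021, -0.1509, 0.2646]
orientation: [0.749, 0.663, 0.0, 0.0]
contact_force: [-3.3, -0.1, 5.2]
gripper_width: 0.0191
finger_force: 29.5
```

```bash
python3 - <<'E'
from go import *
go(.501,-.151,.287,-0.125); print(manip.grasp_offset)
S=vision.grab_frame("side")
cv2.imwrite("pics/p7.png",cv2.resize(S[120:220,290:410,::-1],(720,600),interpolation=cv2.INTER_CUBIC))
E
```

```text
shift [ -0.2  -1.  -22.4] heading_y -0.122 roll 0.003 pos [ 0.5021 -0.1509  0.2646] q [-0.31  0.21  1.57 -0.    1.36 -0.19] F [-3.3 -0.1  5.2] w 0.01907890767022935 29.485494196414948 10.6167
0.0187
```

View pics/p7.png

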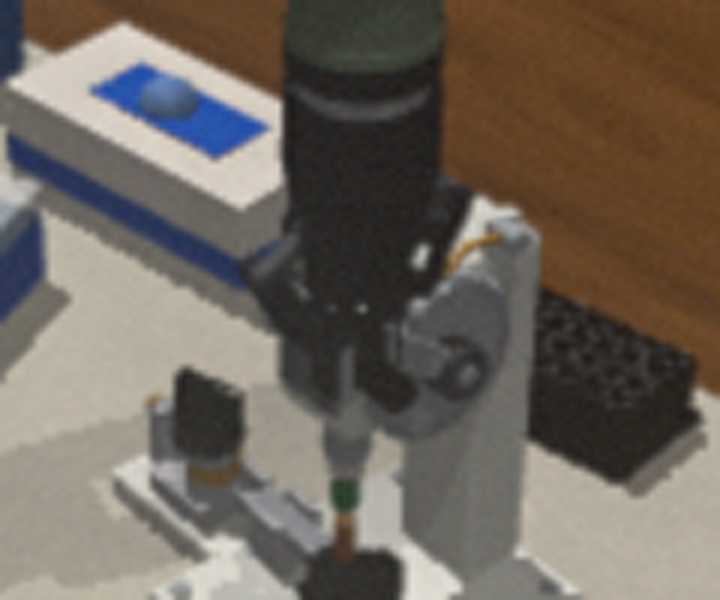

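The handle is now gripped (19 mm at 29.5 N). I'll draw the lever down along its arc in steps of about 0.03 rad, reading the force each time to count clicks.

>>> servo_tool --claw '[12,12]' --pt "0 -2.7 3.6" --pt "0 -2.7 3.6" --roll '[0,0]' --force 40

```text
clock: 10.83
position: [0.4999, -0.1506, 0.2617]
orientation: [0.749, 0.663, 0.001, 0.001]
contact_force: [-2.5, -0.0, 6.4]
gripper_width: 0.0189
finger_force: 39.6
```

>>> servo_tool --claw '[12,12]' --pt "0 -2.6 3.7" --pt "0 -2.6 3.7" --roll '[0,0]'

```text
clock: 11.0
position: [0.497, -0.1502, 0.2575]
orientation: [0.749, 0.663, 0.0, 0.001]
contact_force: [-3.3, -0.3, 5.6]
gripper_width: 0.0184
finger_force: 39.5
```

>>> servo_tool --claw '[12,12]' --pt "0 -2.5 3.8" --pt "0 -2.5 3.8" --roll '[0,0]'

```text
clock: 11.17
position: [0.4942, -0.1498, 0.2534]
orientation: [0.749, 0.663, 0.0, 0.0]
contact_force: [-3.5, 0.6, 0.1]
gripper_width: 0.0186
finger_force: 39.1
```

>>> servo_tool --claw '[12,12]' --pt "0 -2.3 3.8" --pt "0 -2.3 3.8" --roll '[0,0]'

```text
clock: 11.33
position: [0.4919, -0.1495, 0.2494]
orientation: [0.749, 0.663, 0.0, 0.0]
contact_force: [-3.8, 0.6, 4.6]
gripper_width: 0.0186
finger_force: 39.5
```

>>> servo_tool --claw '[12,12]' --pt "0 -2.2 3.9" --pt "0 -2.2 3.9" --roll '[0,0]'

```text
clock: 11.5
position: [0.49, -0.1493, 0.2458]
orientation: [0.749, 0.663, 0.0, 0.0]
contact_force: [-2.9, 0.6, 6.9]
gripper_width: 0.0189
finger_force: 39.7
```

>>> servo_tool --claw '[12,12]' --pt "0 -2.1 4.0" --pt "0 -2.1 4.0" --roll '[0,0]'

```text
clock: 11.67
position: [0.4879, -0.149, 0.2419]
orientation: [0.749, 0.663, 0.0, 0.0]
contact_force: [-3.3, 0.4, 6.0]
gripper_width: 0.0186
finger_force: 39.7
```

>>> servo_tool --claw '[12,12]' --pt "0 -2.0 4.0" --pt "0 -2.0 4.0" --roll '[0,0]'

```text
clock: 11.83
position: [0.4861, -0.1488, 0.2381]
orientation: [0.749, 0.663, 0.001, 0.001]
contact_force: [-2.9, 0.5, 8.1]
gripper_width: 0.0188
finger_force: 39.7
```

>>> servo_tool --claw '[12,12]' --pt "0 -1.9 4.1" --pt "0 -1.9 4.1" --roll '[0,0]'

```text
clock: 12.0
position: [0.4837, -0.1484, 0.2331]
orientation: [0.749, 0.663, 0.0, -0.0]
contact_force: [-3.1, 0.5, 0.7]
gripper_width: 0.0186
finger_force: 39.3
```

The force drops near z 0.2534 (click 1) and 0.2331 (click 2), which matches the tooth spacing. I'll continue towards click 3, expected near z 0.209.

>>> servo_tool --claw '[12,12]' --pt "0 -1.5 4.2" --pt "0 -1.5 4.2" --roll '[0,0]'

```text
clock: 12.17
position: [0.4819, -0.1482, 0.2288]
orientation: [0.749, 0.663, -0.0, -0.001]
contact_force: [-3.6, 0.9, 4.5]
gripper_width: 0.0187
finger_force: 39.6
```

>>> servo_tool --claw '[12,12]' --pt "0 -1.4 4.3" --pt "0 -1.4 4.3" --roll '[0,0]'

```text
clock: 12.33
position: [0.4805, -0.148, 0.2248]
orientation: [0.749, 0.663, -0.0, -0.0]
contact_force: [-4.4, -0.5, 6.7]
gripper_width: 0.0186
finger_force: 39.9
```

>>> servo_tool --claw '[12,12]' --pt "0 -1.3 4.3" --pt "0 -1.3 4.3" --roll '[0,0]'

```text
clock: 12.5
position: [0.4791, -0.1478, 0.2206]
orientation: [0.749, 0.663, -0.0, -0.0]
contact_force: [-5.5, 1.3, 8.0]
gripper_width: 0.0184
finger_force: 39.9
```

>>> servo_tool --claw '[12,12]' --pt "0 -1.1 4.3" --pt "0 -1.1 4.3" --roll '[0,0]'

```text
clock: 12.67
position: [0.4777, -0.1476, 0.216]
orientation: [0.749, 0.663, -0.001, -0.001]
contact_force: [-6.0, 1.3, 6.6]
gripper_width: 0.0188
finger_force: 39.8
```

>>> servo_tool --claw '[12,12]' --pt "0 -1.0 4.4" --pt "0 -1.0 4.4" --roll '[0,0]'

```text
clock: 12.83
position: [0.4761, -0.1474, 0.211]
orientation: [0.749, 0.663, -0.001, -0.002]
contact_force: [-5.9, 0.9, 1.0]
gripper_width: 0.0189
finger_force: 39.4
```

>>> servo_tool --claw '[12,12]' --pt "0 -0.9 4.4" --pt "0 -0.9 4.4" --roll '[0,0]'

```text
clock: 13.0
position: [0.4751, -0.1472, 0.2067]
orientation: [0.749, 0.663, -0.001, -0.002]
contact_force: [-6.1, 0.9, 3.1]
gripper_width: 0.0189
finger_force: 39.7
```

>>> servo_tool --claw '[12,12]' --pt "0 -0.7 4.4" --pt "0 -0.7 4.4" --roll '[0,0]'

```text
clock: 13.17
position: [0.4744, -0.1472, 0.2025]
orientation: [0.749, 0.663, -0.001, -0.002]
contact_force: [-6.8, 0.2, 6.0]
gripper_width: 0.0189
finger_force: 39.9
```

Click 3 was felt at z ≈ 0.210. Click 4 is expected near 0.187.

>>> servo_tool --claw '[12,12]' --pt "0 -1.2 4.4" --pt "0 -1.2 4.4" --roll '[0,0]'

```text
clock: 13.33
position: [0.4736, -0.1471, 0.1983]
orientation: [0.749, 0.663, -0.001, -0.001]
contact_force: [-5.3, 1.6, 6.8]
gripper_width: 0.0186
finger_force: 40.0
```

>>> servo_tool --claw '[12,12]' --pt "0 -1.0 4.4" --pt "0 -1.0 4.4" --roll '[0,0]'

```text
clock: 13.5
position: [0.473, -0.147, 0.1941]
orientation: [0.749, 0.663, -0.0, -0.001]
contact_force: [-5.5, 1.4, 7.2]
gripper_width: 0.0186
finger_force: 39.8
```

>>> servo_tool --claw '[12,12]' --pt "0 -0.8 4.4" --pt "0 -0.8 4.4" --roll '[0,0]'

```text
clock: 13.67
position: [0.4722, -0.1468, 0.1888]
orientation: [0.749, 0.663, -0.0, -0.001]
contact_force: [-3.5, 1.4, -1.9]
gripper_width: 0.0185
finger_force: 39.1
```

>>> servo_tool --claw '[12,12]' --pt "0 -0.2 3" --pt "0 -0.2 3" --roll '[0,0]'

```text
clock: 13.83
position: [0.472, -0.1468, 0.1857]
orientation: [0.749, 0.663, -0.001, -0.001]
contact_force: [-3.8, 1.3, 0.1]
gripper_width: 0.0187
finger_force: 39.4
```

>>> servo_tool --claw '[12,12]' --pt "0 0 2" --pt "0 0 2" --roll '[0,0]'

```text
clock: 14.0
position: [0.4719, -0.1468, 0.1838]
orientation: [0.749, 0.663, -0.001, -0.001]
contact_force: [-4.4, 1.4, 1.6]
gripper_width: 0.0184
finger_force: 39.6
```

Click 4 was felt at z ≈ 0.187. The target is about 11 mm beyond it, at z ≈ 0.176; click 5 would be near 0.163.

>>> servo_tool --claw '[12,12,12]' --pt "0 0 2" --pt "0 0 4" --pt "0 0 4" --roll '[0,0,0]'

```text
clock: 14.25
position: [0.4718, -0.1468, 0.1805]
orientation: [0.749, 0.663, -0.001, -0.001]
contact_force: [-6.9, 2.2, 6.1]
gripper_width: 0.0185
finger_force: 40.0
```

>>> servo_tool --claw '[12,12,12,12,12,12,12,12]' --pt "0 0 2" --pt "0 0 3.5" --pt "0 0 3.5" --pt "0 0 3.5" --pt "0 0 3.5" --pt "0 0 3.5" --pt "0 0 3.5" --pt "0 0 3.5" --roll '[0,0,0,0,0,0,0,0]'

```text
clock: 14.92
position: [0.4717, -0.1468, 0.1773]
orientation: [0.749, 0.663, -0.001, -0.001]
contact_force: [-7.1, 2.6, 8.1]
gripper_width: 0.0184
finger_force: 40.2
```

```bash
python3 - <<'E'
from h import *
for i in range(3):
    S=vision.grab_frame("side"); s=read_state(); print(s["position"],s["contact_force"],s["finger_force"],s["clock"])
cv2.imwrite("pics/p8.png",cv2.resize(S[140:220,290:410,::-1],(720,480),interpolation=cv2.INTER_CUBIC))
E
```

```text
[ 0.47173323 -0.14682151  0.17729675] [-7.34594328  3.18176014  8.12174777] 40.16598343849182 14.9667
[ 0.47171142 -0.14683689  0.17728089] [-7.43559073  1.95645299  7.51555667] 40.166001319885254 15.0167
[ 0.47171833 -0.14682077  0.17727153] [-7.51033399  1.62680971  7.51839307] 40.16607463359833 15.0667
```

View pics/p8.png

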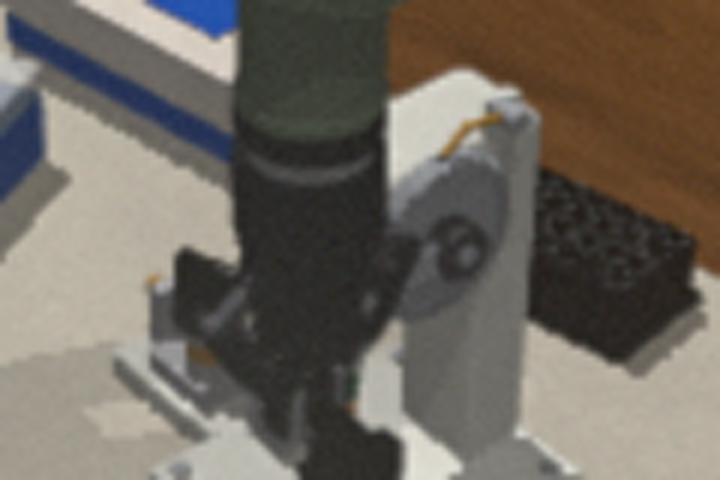

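The tool has reached the bottom of its x swing: 30.7 mm moved against 30.6 expected for a level arm. Counting from click 4 puts the lever at about 0.68 rad. It is standing still against about 8 N, with a 40 N grip on the handle, so I'm handing in.

```bash
python3 -c "
from station import manip; print(manip.sign_off())"
```

```text
the job is handed in; nothing more can be done
None
```

I handed the job in at about 15 s: the clamp knob is locked against its hard stop, and the lever is held at about 0.68 rad, just past the fourth click. Lever angle and click count come from the force drops and the arm's travel; stopper depth was not measured and no verdict came back.

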